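# Shut the glue-setting press and start it

## Robot

A 6-joint arm with a two-finger parallel gripper is mounted at the origin on the work surface. World frame = base frame: x ahead of the robot, y to its left, z up, the work surface at z = 0. Lengths are in m, angles in rad, forces in N, time in s.
With the tool pointing down it reaches from about 0.3 to 0.875 m from the base axis. Payload 6.4 kg.
Tool frame: the origin (TCP) lies between the finger pads; the fingertips stand 25 mm ahead of it and the grasp point (between the pads) lies 6 mm ahead of it (finger_overhang is the distance from the TCP to the fingertips, in m); y points along the fingers, z is the direction in which the jaws open and shut, and the axes are right-handed (so a half turn about y gives the same grasp; the last joint's range is limited). The gripper opens to 85 mm and grips with 20 to 120 N. Pads are 22 mm wide; open, the fingers measure 114 mm over their backs; the gripper's body (76 mm by 85 mm) begins 54 mm behind the grasp point. The pads swing forward as they close: fully open they stand 13 mm farther back than shut.
Start: joints at [-1.436, 0.181, 1.607, -0, 1.354, -0.206], TCP at [0.192, -0.542, 0.256] pointing down, gripper open.
Joint ranges: [-2.99, 2.99], [-0.89, 2.07], [0.3, 2.58], [-1.14, 4.28], [0, 2.63], [-3.12, 3.12]. Speed limits (rad/s): [2.57, 2.57, 3.01, 3.14, 3.14, 3.14].

## Interface

Orientations are given as a 3x3 rotation matrix whose columns are the frame's x, y, z axes.
In Python, from rig import read_state, capture, camera_params, sign_off, finger_overhang gives the robot as it stands. The module is installed in compiled form; this text tells all that it offers.
- The arm moves only by the tool apply_moves, never from a script. Its argument "deltas" is a list that holds one entry, the list of rows, each a list of 6 numbers: the shift along the world's x, y, z in mm, then the turn, a rotation vector about the world's x, y, z in rad. In form: [[[dx, dy, dz, rx, ry, rz], ...]]. A call has 1 to 8 rows; each row shifts and turns the commanded pose from where the row before left it; what a row does not reach is not made up. A row lasts 1/12 s, in which the tool goes at most 41.7 mm and 7.16 degrees, less where a joint would pass 70% of its speed; a pose out of reach is approached as far as the arm can. A call is refused whole if a number of a shift passes 41.7 or a number of a turn 0.125, either way. A call with a gripper value outside its range is refused whole. "jaw" is the opening, from 0 (shut) to 1 (fully open), set as the call begins (left out, the last holds). The fingers move at their own pace and stop on an object; "grip_force" is the grip in N (left out, the last holds). Time passes only in rows, so rows that do not move let the fingers close. It gives the time, the measured TCP pose, the force and the opening at its end, in the units of the state.
- read_state(): the state, without advancing time (a new reading comes with each control period).
- capture(name): name is "scene" or "top"; returns the picture (400x640x3 uint8, blue, green, red); there is no depth.
- camera_params(name): a dict with "intrinsics" (3x3 intrinsics, pixels), "world_from_camera" (4x4, takes a point from camera to world coordinates). Camera axes: x right, y down, z forward; pixel columns grow to the right and rows downward; lengths in m; the calibration is good to about 2 mm. A picture is of the moment at which its call begins. camera_params takes no time and is no camera call.
- sign_off(): hands the job in, once; it reports no verdict.
The state is a dict: "time": time; "joints": joint angles; "joint_velocities": joint speeds; "joint_torque": joint torques, N m; "tcp_pos": TCP position; "tool_rot": TCP orientation; "wrist_force": force on the tool from outside, world axes, zero at the start; "moment": the same for the moment, N m; "opening": opening from 0.0 (shut) to 1.0 (fully open).
Only numpy, scipy, OpenCV 4.12 (cv2) and the standard library are available. Lean on these libraries where they do the work, as an engineer would, in place of code of your own. Each camera call takes 0.05 s, during which the arm holds its last target. There are 200 camera calls.

## Task

The glue-setting press is loaded with paper-board discs. Close up: swing its lid fully down first, then swing the steel clamp arm over until it lies fully down on the lid. After that start it on the control box by pressing the round key right down and then the square key, one at a time; do not press the long bar key, and leave the jar, the bowl and the spare disc on the table where they are.

Things in the scene. Friction and masses are not known exactly. Their poses are not given: they have to be found in the camera images.
- press: Fixed wooden tray, 200 (its x) by 260 (its y) by 65 mm high, six bays each holding a loose disc 62 mm wide; origin at the centre of its underside on the table, z up. Its x points to the hinge side, away from the robot. A clamp post 50 x 30 mm stands outside its +y side, centred 160 mm from the origin, topped by two steel cheeks to 106 mm high.
- lid (a joint): Angle of the plywood lid in rad: 0 closed flat on the tray, grows as it opens (starts 0.9 to 1.5, end stop 1.6). The hinge is stiff: the lid stays where it is left and must be pushed all the way down (2 to 5 N at the middle of the lid).
- lid_hinge (a point): Lid hinge: middle of the hinge line, which runs along the press's y on its +x top rim, 100 mm from the press origin, 65 mm above the table. Axes as the press. The lid is a slab 200 mm long from the hinge, 260 mm wide, 10 mm thick; closed, its top face is 75 mm above the table.
- lid_edge (a point): Middle of the lid's free edge, on its outer (upper when closed) face, 200 mm from the hinge line. A steel bar handle, 10 mm thick and 90 mm wide across the lid's middle, stands on the outer face 25 mm inside this edge and reaches 31 mm out of it.
- clamp (a joint): Angle of the clamp arm in rad: 0 lying level with its rubber foot on the closed lid, grows as it is raised (about 1.57 upright, more leans outward; starts 1.35 to 1.7, end stop 1.8). It stays where it is left; about 2 N at its end moves it.
- clamp_hinge (a point): Pivot of the clamp arm, above the post: 160 mm along the press's +y from its origin, 92 mm above the table. It turns about the press's x axis. From here the arm, a steel bar 130 mm long, 18 mm wide and 10 mm thick, points to the press's -y when down, its upper face then 97 mm above the table.
- clamp_tip (a point): Free end of the clamp arm, on its outer (upper when down) face, 130 mm from the pivot.
- panel: Fixed grey control box, 110 (its x) by 190 (its y) by 50 mm high; origin at the centre of its underside, z up. Three grey spring keys stand side by side on its top, 55 mm apart along its y, in any order.
- key_round (a joint): Travel of the round key in m: 0 up, 0.006 fully down (about 5 N). It springs back.
- key_round_top (a point): Centre of the round key's top face, 26 mm wide, 68 mm above the table when up.
- key_square (a joint): Travel of the square key in m: 0 up, 0.006 fully down (about 5 N). It springs back.
- key_square_top (a point): Centre of the square key's top face, 26 x 26 mm, 68 mm above the table when up.
- key_bar (a joint): Travel of the long bar key in m: 0 up, 0.006 fully down. Not to be pressed.
- key_bar_top (a point): Centre of the long bar key's top face, 58 x 14 mm, long along the panel's x, 68 mm above the table when up.
- jar: Bystander: clear jar with white cap, 68 mm wide, 100 mm high, on the table beyond the control box; origin at the centre of its underside.
- bowl: Bystander: aluminium bowl, 120 mm wide, 50 mm high, on the table to the left of the press; origin at the centre of its underside.
- spare: Bystander: spare paper-board disc, 62 mm wide, 20 mm high, on the table to the left of the press, nearer the robot; origin at the centre of its underside.

How it is judged:
By the outcome, as a careful person would: the job done as asked, in the order asked, and still so for the second after the job is handed in, with the robot touching nothing.
It also fails if it takes over 72 s, if anything falls off the work surface, if the arm or the gripper's body presses on something with over 40 N, if the wrist force passes 120 N, or if a joint passes its speed limit or range.

## Working session

There is one attempt and no reset: what is moved stays moved. The work goes in short steps, Python scripts to look and compute and a tool call to move; the robot and the scene stay as the last step left them, time stands still between calls to the robot, and variables do not carry over. Pictures are saved under pics/ and viewed, about 8 in all and at most 12, crops included, and the job is handed in when it is done.

Besides the shell and the picture viewer there is one more tool, called after "Request:" in YAML: its name, and indented under it one key for each argument. apply_moves: Moves the arm, as the interface text tells. Its arguments: {"type":"object","properties":{"deltas":{"type":"array","items":{"type":"array","items":{"type":"array","items":{"type":"number"}}}},"jaw":{"type":"number"},"grip_force":{"type":"number"}},"required":["deltas"]}

```bash
mkdir -p pics; python3 - <<'E'
from rig import *
import cv2,numpy as np
for n in("scene","top"):
    cv2.imwrite(f"pics/{n}0.png",capture(n)); p=camera_params(n); print(n,np.round(p["intrinsics"],1).tolist(),np.round(p["world_from_camera"],3).tolist())
s=read_state();print({k:np.round(v,3).tolist() for k,v in s.items()},finger_overhang)
E
```

```text
scene [[507.2, 0.0, 319.0], [0.0, 507.2, 194.5], [0.0, 0.0, 1.0]] [[0.547, 0.61, -0.573, 1.239], [0.837, -0.399, 0.373, -0.442], [-0.001, -0.684, -0.729, 0.987], [0.0, 0.0, 0.0, 1.0]]
top [[414.4, 0.0, 321.3], [0.0, 414.4, 197.1], [0.0, 0.0, 1.0]] [[0.02, -0.994, 0.107, 0.438], [-1.0, -0.019, 0.009, 0.01], [-0.007, -0.107, -0.994, 1.082], [0.0, 0.0, 0.0, 1.0]]
{'time': 0.1, 'joints': [-1.436, 0.181, 1.608, 0.0, 1.354, -0.206], 'joint_velocities': [0.001, -0.001, -0.003, 0.001, 0.0, 0.001], 'joint_torque': [0.0, -44.588, -35.224, -0.0, 0.004, 0.0], 'tcp_pos': [0.192, -0.541, 0.255], 'tool_rot': [[-0.942, -0.0, 0.334], [-0.334, 0.002, -0.942], [-0.0, -1.0, -0.002]], 'wrist_force': [-0.052, -0.118, -0.063], 'moment': [0.037, -0.039, -0.004], 'opening': 1.002} 0.025
```

View pics/scene0.png

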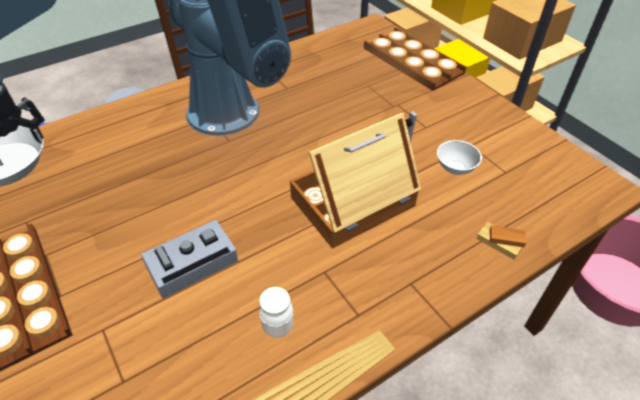

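View pics/top0.png

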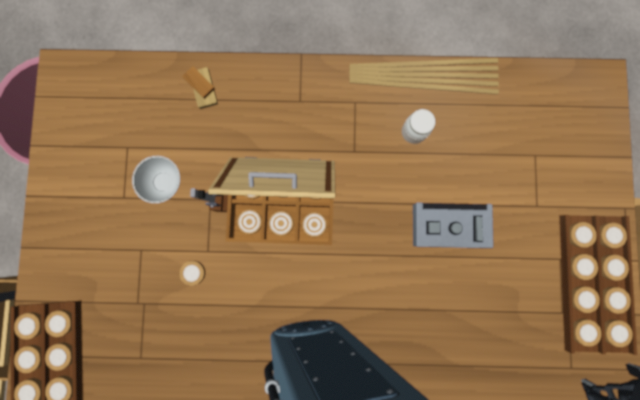

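Scene: the lid is open, with the clamp upright at top-view (215,200). In the top view the panel is at (453,226), with key order square (433,228), round (455,228), bar (478,228). Next I'll enlarge crops for measuring.

```bash
python3 - <<'E'
import cv2,numpy as np
t=cv2.imread("pics/top0.png");s=cv2.imread("pics/scene0.png")
a=cv2.resize(t[145:265,180:345],None,fx=4.8,fy=4.8,interpolation=cv2.INTER_CUBIC)
cv2.imwrite("pics/c1.png",a)
b=cv2.resize(s[100:250,280:440],None,fx=4,fy=4,interpolation=cv2.INTER_CUBIC)
c=cv2.resize(t[190:260,400:505],(640,427),interpolation=cv2.INTER_CUBIC)
cv2.imwrite("pics/c2.png",b);cv2.imwrite("pics/c3.png",c)
E
```

```text
(no output)
```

View pics/c1.png

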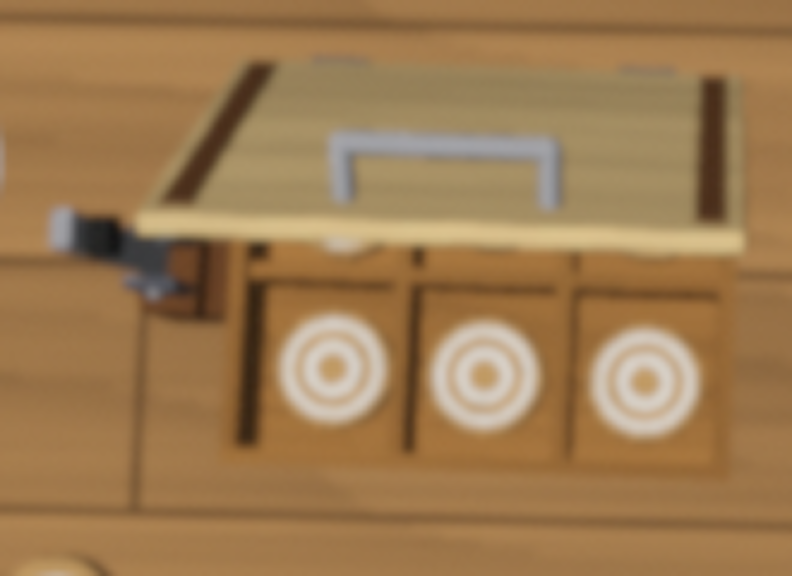

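View pics/c2.png

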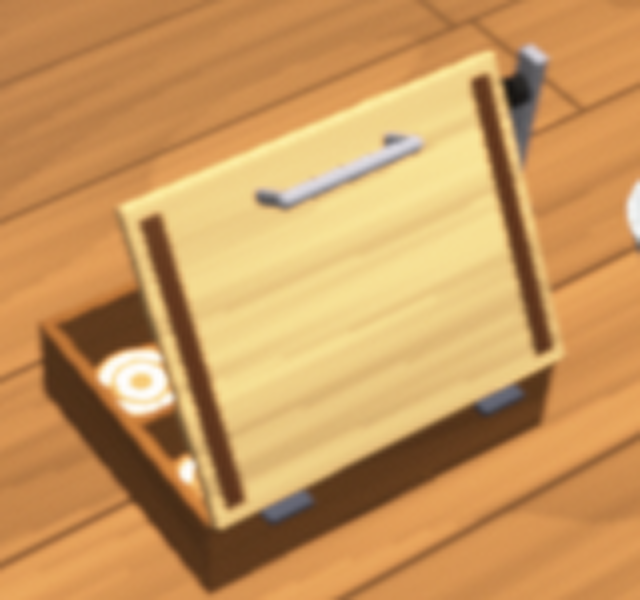

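View pics/c3.png

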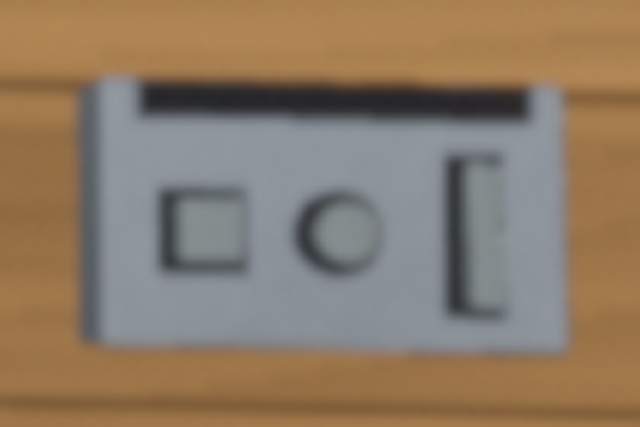

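```bash
cat > h.py <<'E'
import numpy as np
from rig import *
P={n:camera_params(n) for n in("scene","top")}
def proj(n,p):
    T=np.linalg.inv(P[n]["world_from_camera"]);q=P[n]["intrinsics"]@(T[:3,:3]@p+T[:3,3]);return q[:2]/q[2]
def ray(n,u,z):
    T=P[n]["world_from_camera"];d=T[:3,:3]@np.linalg.inv(P[n]["intrinsics"])@[u[0],u[1],1];return T[:3,3]+d*(z-T[2,3])/d[2]
E
python3 - <<'E'
from h import *
from scipy.optimize import least_squares
c1=lambda x,y:("top",np.array([(x+.5)/4.8+179.5,(y+.5)/4.8+144.5]))
c2=lambda x,y:("scene",np.array([(x+.5)/4+279.5,(y+.5)/4+99.5]))
k=640/105
c3=lambda x,y:("top",np.array([(x+.5)/k+399.5,(y+.5)/k+189.5]))
def lid(th,s,y,t): return np.array([.1-s*np.cos(th)+t*np.sin(th),y,.065+s*np.sin(th)+t*np.cos(th)])
def cl(a): return np.array([0,.16-.13*np.cos(a)+.005*np.sin(a),.092+.13*np.sin(a)+.005*np.cos(a)])
W=lambda v,p:np.array([v[0]+np.cos(v[2])*p[0]-np.sin(v[2])*p[1],v[1]+np.sin(v[2])*p[0]+np.cos(v[2])*p[1],p[2]])
A=np.array
obs=[(c1(222,462),lambda v:A([-.1,.13,.065])),(c1(727,472),lambda v:A([-.1,-.13,.065])),
(c1(140,213),lambda v:lid(v[3],.2,.13,.01)),(c1(745,232),lambda v:lid(v[3],.2,-.13,.01)),
(c1(248,62),lambda v:lid(v[3],0,.13,.01)),(c1(742,78),lambda v:lid(v[3],0,-.13,.01)),
(c2(122,208),lambda v:lid(v[3],.2,-.13,.01)),(c2(490,55),lambda v:lid(v[3],.2,.13,.01)),
(c2(218,527),lambda v:lid(v[3],0,-.13,.01)),(c2(560,355),lambda v:lid(v[3],0,.13,.01)),
(c2(210,590),lambda v:A([.1,-.13,0.])),(c2(42,328),lambda v:A([-.1,-.13,.065])),
(c1(62,222),lambda v:cl(v[4])),(c2(533,52),lambda v:cl(v[4]))]
f=lambda v:np.concatenate([proj(o[0],W(v,g(v)))-o[1] for o,g in obs])
r=least_squares(f,[.5,.08,0,1.1,1.5],loss="soft_l1");v=r.x
print("press",v.round(4));print(f(v).reshape(-1,2).round(1).tolist())
for n,p in(("lid hinge",A([.1,0,.065])),("lidedge",lid(v[3],.2,0,.01)),("handle",lid(v[3],.175,0,.041)),("clamptip",cl(v[4])),("clhinge",A([0,.16,.092])),("tip down",cl(0))):print(n,W(v,p).round(4))
for c in[(100,78),(565,88),(568,350),(98,343)]:print("panel",ray(*c3(*c),.05).round(4))
for n,c in(("sq",(212,228)),("rnd",(345,232)),("bar",(487,235))):print(n,ray(*c3(*c),.068).round(4))
E
```

```text
press [ 0.5328  0.1207 -0.0125  1.0286  1.593 ]
[[-0.5, 0.1], [0.6, 1.5], [-1.0, 0.1], [-0.0, 0.1], [-1.6, -0.9], [0.1, -1.1], [-0.6, 0.7], [0.6, -0.6], [-0.1, 1.4], [1.0, 0.9], [-0.7, 1.6], [-1.3, -1.3], [-0.3, 1.4], [-0.3, 0.3]]
lid hinge [0.6328 0.1195 0.065 ]
lidedge [0.5381 0.1207 0.2415]
handle [0.5776 0.1202 0.2361]
clamptip [0.5348 0.2886 0.2219]
clhinge [0.5348 0.2807 0.092 ]
tip down [0.5331 0.1507 0.097 ]
panel [ 0.5396 -0.2168  0.05  ]
panel [ 0.5391 -0.4065  0.05  ]
panel [ 0.4328 -0.4052  0.05  ]
panel [ 0.4317 -0.2155  0.05  ]
sq [ 0.4784 -0.2573  0.068 ]
rnd [ 0.4779 -0.3103  0.068 ]
bar [ 0.4778 -0.3668  0.068 ]
```

Request:
apply_moves:
  deltas:
    - [[17,24,10,0,0,-0.085],[17,24,10,0,0,-0.085],[17,25,10,0,0,-0.085],[17,25,10,0,0,-0.085],[17,25,10,0,0,0],[17,25,10,0,0,0],[17,25,10,0,0,0],[17,25,5,0,0,0]]
  jaw: 0

```text
time: 0.77
tcp_pos: [0.3289, -0.3428, 0.3323]
tool_rot: [[-1.0, 0.001, 0.001], [-0.001, -0.001, -1.0], [-0.001, -1.0, 0.001]]
wrist_force: [-0.2, -0.4, 0.3]
opening: -0.005
```

Request:
apply_moves:
  deltas:
    - [[17,24,0,0,0,0],[17,24,0,0,0,0],[17,25,0,0,0,0],[17,25,0,0,0,0],[17,25,0,0,0,0],[17,25,0,0,0,0],[17,25,0,0,0,0],[17,25,0,0,0,0]]

```text
time: 1.43
tcp_pos: [0.4646, -0.1444, 0.331]
tool_rot: [[-1.0, -0.0, 0.001], [-0.001, 0.0, -1.0], [0.0, -1.0, -0.0]]
wrist_force: [0.2, -0.1, 0.9]
opening: -0.002
```

Request:
apply_moves:
  deltas:
    - [[17,24,0,0,0,0],[17,24,0,0,0,0],[17,25,0,0,0,0],[17,25,0,0,0,0],[17,25,0,0,0,0],[17,25,0,0,0,0],[17,25,0,0,0,0],[17,25,0,0,0,0]]

```text
time: 2.1
tcp_pos: [0.6006, 0.0535, 0.3307]
tool_rot: [[-1.0, -0.001, 0.001], [-0.001, 0.0, -1.0], [0.001, -1.0, -0.0]]
wrist_force: [-0.0, -0.8, -0.3]
opening: -0.003
```

Request:
apply_moves:
  deltas:
    - [[0,0,0,0,0,0],[0,0,0,0,0,0]]

```text
time: 2.27
tcp_pos: [0.6003, 0.0534, 0.3303]
tool_rot: [[-1.0, -0.002, 0.003], [-0.003, 0.0, -1.0], [0.002, -1.0, -0.0]]
wrist_force: [-0.6, -0.5, -0.1]
opening: -0.0
```

Request:
apply_moves:
  deltas:
    - [[0,-2,-25,0,0,0],[0,-3,-25,0,0,0],[0,0,-25,0,0,0],[0,0,-13,0,0,0],[-12,0,0,0,0,0],[-10,0,-2,0,0,0],[-10,0,-3,0,0,0],[-8,0,-5,0,0,0]]

```text
time: 2.93
tcp_pos: [0.56, 0.0463, 0.2341]
tool_rot: [[-1.0, 0.002, -0.0], [0.0, -0.0, -1.0], [-0.002, -1.0, 0.0]]
wrist_force: [1.7, 0.2, 2.9]
opening: -0.0
```

Request:
apply_moves:
  deltas:
    - [[-9,0,-6,0,0,0],[-9,0,-6,0,0,0],[-8,0,-8,0,0,0],[-8,0,-8,0,0,0],[-8,0,-8,0,0,0],[-6,0,-9,0,0,0],[-6,0,-9,0,0,0],[-6,0,-9,0,0,0]]

```text
time: 3.6
tcp_pos: [0.5, 0.0466, 0.17]
tool_rot: [[-1.0, 0.001, 0.0], [-0.0, -0.0, -1.0], [-0.001, -1.0, 0.0]]
wrist_force: [1.9, -0.1, -0.2]
opening: 0.001
```

Request:
apply_moves:
  deltas:
    - [[-4,0,-10,0,0,0],[-4,0,-10,0,0,0],[-4,0,-10,0,0,0],[-2,0,-10,0,0,0],[-2,0,-10,0,0,0],[-1,0,-8,0,0,0],[0,0,-6,0,0,0],[0,0,0,0,0,0]]

```text
time: 4.27
tcp_pos: [0.4823, 0.0472, 0.1046]
tool_rot: [[-1.0, -0.002, 0.001], [-0.001, 0.0, -1.0], [0.002, -1.0, -0.0]]
wrist_force: [0.4, -0.1, 0.6]
opening: -0.005
```

Request:
apply_moves:
  deltas:
    - [[0,0,-2,0,0,0],[0,0,-2,0,0,0],[0,0,0,0,0,0]]

```text
time: 4.52
tcp_pos: [0.4835, 0.0471, 0.1023]
tool_rot: [[-1.0, 0.001, 0.001], [-0.001, -0.0, -1.0], [-0.001, -1.0, 0.0]]
wrist_force: [-0.3, -0.1, -0.1]
opening: 0.001
```

```bash
python3 - <<'E'
from rig import *
import cv2
i=capture("scene");cv2.imwrite("pics/s1.png",cv2.resize(i[60:260,240:500],(780,600)))
E
```

```text
(no output)
```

View pics/s1.png

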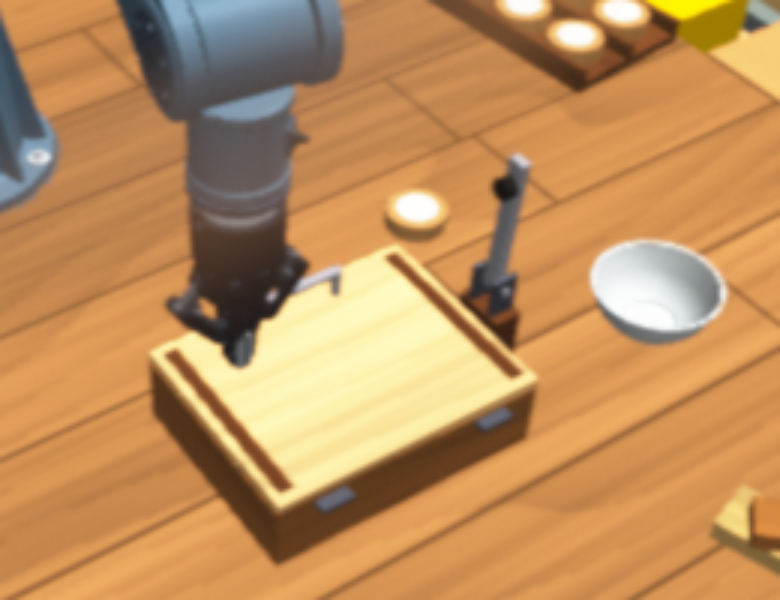

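The lid lies nearly flat (free edge around (275,300)), and the clamp is upright at (515,160). I'll press on until the force shows the stop.

Request:
apply_moves:
  deltas:
    - [[0,0,-1.5,0,0,0],[0,0,-1.5,0,0,0],[0,0,0,0,0,0]]

```text
time: 4.82
tcp_pos: [0.4837, 0.047, 0.1005]
tool_rot: [[-1.0, 0.001, 0.001], [-0.001, -0.0, -1.0], [-0.001, -1.0, 0.0]]
wrist_force: [-4.5, 0.1, 11.0]
opening: 0.002
```

Request:
apply_moves:
  deltas:
    - [[0,0,-1,0,0,0],[0,0,-1,0,0,0],[0,0,0,0,0,0]]

```text
time: 5.07
tcp_pos: [0.4837, 0.047, 0.1002]
tool_rot: [[-1.0, 0.0, 0.001], [-0.001, -0.0, -1.0], [-0.0, -1.0, 0.0]]
wrist_force: [-12.3, 0.6, 29.3]
opening: 0.001
```

Request:
apply_moves:
  deltas:
    - [[0,0,15,0,0,0],[0,0,30,0,0,0],[0,0,30,0,0,0.1],[0,0,30,0,0,0.11],[0,0,30,0,0,0.11],[0,0,30,0,0,0.11],[2,15,30,0,0,0.11],[5,25,30,0,0,0.11]]

```text
time: 5.73
tcp_pos: [0.49, 0.086, 0.324]
tool_rot: [[-0.794, 0.001, 0.608], [-0.608, -0.001, -0.794], [0.0, -1.0, 0.001]]
wrist_force: [2.0, 0.6, -0.1]
opening: 0.005
```

Request:
apply_moves:
  deltas:
    - [[6,30,5,0,0,0.11],[6,30,0,0,0,0.11],[6,30,0,0,0,0.11],[6,30,0,0,0,0.11],[6,30,0,0,0,0.11],[6,30,0,0,0,0.11],[6,30,0,0,0,0.11],[2,30,0,0,0,0.11]]

```text
time: 6.4
tcp_pos: [0.5346, 0.3285, 0.3271]
tool_rot: [[-0.035, 0.0, 0.999], [-0.999, -0.0, -0.035], [0.0, -1.0, 0.0]]
wrist_force: [0.6, -1.2, -0.6]
opening: -0.001
```

Request:
apply_moves:
  deltas:
    - [[0,10,0,0,0,0.03],[0,5,-20,0,0,0],[0,0,-25,0,0,0],[0,0,-25,0,0,0],[0,0,-25,0,0,0],[0,0,-10,0,0,0],[0,0,0,0,0,0]]

```text
time: 6.98
tcp_pos: [0.5325, 0.341, 0.2189]
tool_rot: [[-0.011, -0.006, 1.0], [-1.0, -0.002, -0.011], [0.002, -1.0, -0.006]]
wrist_force: [-0.1, -0.1, -0.0]
opening: -0.004
```

```bash
python3 - <<'E'
from rig import *
import cv2,numpy as np
i=capture("scene");cv2.imwrite("pics/s2.png",cv2.resize(i[60:260,280:500],(660,600)))
print(read_state()["joints"].round(2) if hasattr(read_state()["joints"],"round") else read_state()["joints"])
E
```

```text
[ 0.38  0.34  1.48 -0.    1.32  0.39]
```

View pics/s2.png

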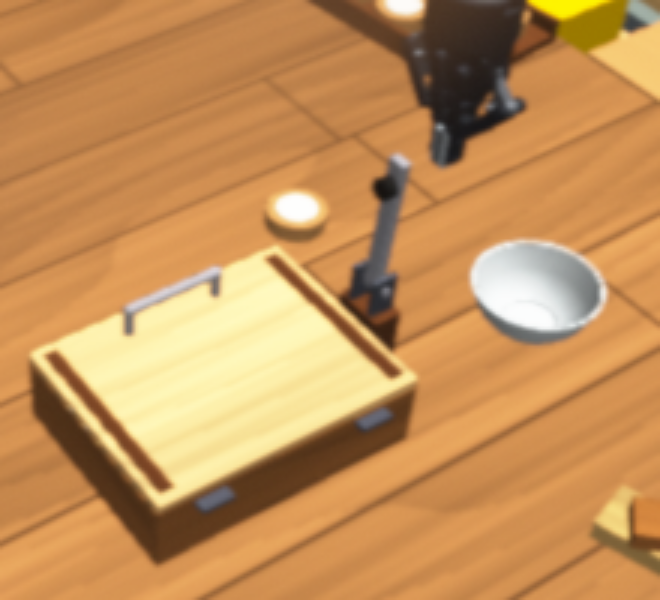

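The lid is flat. The fingertip (445,160) is on the outer side of the clamp end (400,160). I'll push it over along the arc.

Request:
apply_moves:
  deltas:
    - [[0,-14,0,0,0,0],[0,-14,0,0,0,0],[0,-14,0,0,0,0],[0,-10,0,0,0,0],[0,-10,-1,0,0,0],[0,-10,-1,0,0,0],[0,-10,-3,0,0,0],[0,-10,-4,0,0,0]]

```text
time: 7.7
tcp_pos: [0.5345, 0.2491, 0.2136]
tool_rot: [[-0.01, 0.001, 1.0], [-1.0, 0.0, -0.01], [-0.0, -1.0, 0.001]]
wrist_force: [1.7, 1.4, 1.7]
opening: 0.001
```

Request:
apply_moves:
  deltas:
    - [[0,-9,-5,0,0,0],[0,-8,-6,0,0,0],[0,-8,-6,0,0,0],[0,-8,-7,0,0,0],[0,-6,-8,0,0,0],[0,-6,-9,0,0,0],[0,-5,-8,0,0,0],[0,-3,-8,0,0,0]]

```text
time: 8.37
tcp_pos: [0.534, 0.1963, 0.1551]
tool_rot: [[-0.01, -0.001, 1.0], [-1.0, -0.0, -0.01], [0.0, -1.0, -0.001]]
wrist_force: [0.3, 0.0, 1.9]
opening: 0.005
```

Request:
apply_moves:
  deltas:
    - [[0,-2,-8,0,0,0],[0,-2,-8,0,0,0],[0,-1,-7,0,0,0],[0,-1,-6,0,0,0],[0,0,0,0,0,0]]

```text
time: 8.78
tcp_pos: [0.5333, 0.191, 0.1256]
tool_rot: [[-0.01, -0.002, 1.0], [-1.0, -0.0, -0.01], [0.0, -1.0, -0.002]]
wrist_force: [0.5, 1.1, 0.3]
opening: 0.003
```

Request:
apply_moves:
  deltas:
    - [[0,0,-2,0,0,0],[0,0,-2,0,0,0],[0,0,0,0,0,0]]

```text
time: 9.03
tcp_pos: [0.5342, 0.1912, 0.1232]
tool_rot: [[-0.01, 0.0, 1.0], [-1.0, 0.0, -0.01], [-0.0, -1.0, 0.0]]
wrist_force: [-0.5, -0.9, 0.6]
opening: -0.002
```

Request:
apply_moves:
  deltas:
    - [[0,0,-1,0,0,0],[0,0,-1,0,0,0],[0,0,0,0,0,0]]

```text
time: 9.28
tcp_pos: [0.5344, 0.1912, 0.122]
tool_rot: [[-0.01, 0.0, 1.0], [-1.0, 0.0, -0.01], [-0.0, -1.0, 0.0]]
wrist_force: [-2.3, -0.9, 4.2]
opening: 0.002
```

Request:
apply_moves:
  deltas:
    - [[0,0,-1,0,0,0],[0,0,-1,0,0,0],[0,0,0,0,0,0]]

```text
time: 9.53
tcp_pos: [0.5345, 0.1912, 0.1218]
tool_rot: [[-0.01, 0.001, 1.0], [-1.0, -0.0, -0.01], [0.0, -1.0, 0.001]]
wrist_force: [-8.8, -3.0, 17.9]
opening: 0.001
```

Request:
apply_moves:
  deltas:
    - [[0,0,20,0,0,0],[0,0,30,0,0,0],[0,0,30,0,0,0],[0,0,20,0,0,0],[0,-10,0,0,0,0],[-3,-20,0,0,0,0],[-4,-30,0,0,0,0],[-4,-35,0,0,0,0]]

```text
time: 10.2
tcp_pos: [0.5226, 0.096, 0.2188]
tool_rot: [[-0.008, -0.0, 1.0], [-1.0, 0.0, -0.008], [-0.0, -1.0, -0.0]]
wrist_force: [0.4, -0.1, -1.0]
opening: 0.001
```

Request:
apply_moves:
  deltas:
    - [[-4,-38,0,0,0,0],[-4,-38,0,0,0,0],[-4,-38,0,0,0,0],[-4,-38,0,0,0,0],[-4,-38,0,0,0,0],[-4,-38,0,0,0,0],[-4,-38,0,0,0,0],[-4,-38,0,0,0,0]]

```text
time: 10.87
tcp_pos: [0.4903, -0.2098, 0.2187]
tool_rot: [[-0.01, -0.0, 1.0], [-1.0, 0.0, -0.01], [-0.0, -1.0, -0.0]]
wrist_force: [1.1, 0.1, 0.1]
opening: 0.005
```

Request:
apply_moves:
  deltas:
    - [[-4,-36,0,0,0,0],[-4,-30,0,0,0,0],[-4,-25,-20,0,0,0],[-1,-13,-30,0,0,0],[0,0,-30,0,0,0],[0,0,-15,0,0,0],[0,0,0,0,0,0]]

```text
time: 11.45
tcp_pos: [0.4752, -0.3101, 0.1192]
tool_rot: [[-0.011, -0.006, 1.0], [-1.0, 0.006, -0.011], [-0.006, -1.0, -0.006]]
wrist_force: [-1.0, -0.3, 0.0]
opening: 0.0
```

```bash
python3 - <<'E'
from rig import *
import cv2,numpy as np
i=capture("scene");a=cv2.resize(i[170:310,120:300],(540,420));b=cv2.resize(i[100:250,280:440],(256,240))
o=np.zeros((420,796,3),np.uint8);o[:,:540]=a;o[:240,540:]=b
cv2.imwrite("pics/s3.png",o)
E
```

```text
(no output)
```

View pics/s3.png

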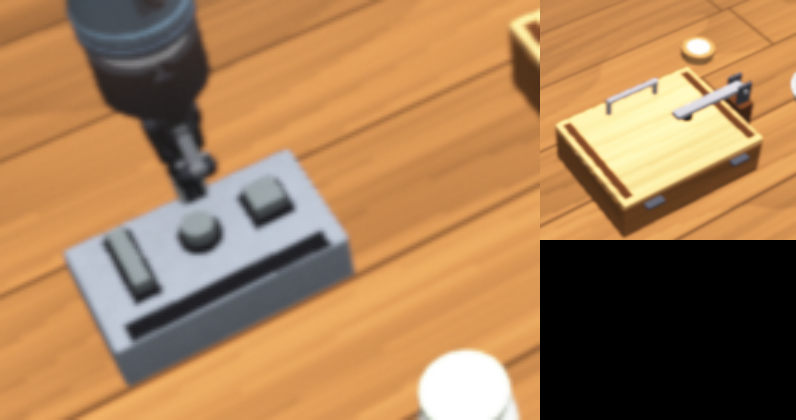

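The clamp lies flat on the lid (inset), and the shut fingertips (190,198) hover above the round key (200,230). Next I press it down.

Request:
apply_moves:
  deltas:
    - [[2,0,-10,0,0,0],[0,0,-10,0,0,0],[0,0,-5,0,0,0],[0,0,-3,0,0,0],[0,0,-2,0,0,0],[0,0,-2,0,0,0],[0,0,0,0,0,0]]

```text
time: 12.08
tcp_pos: [0.4804, -0.312, 0.0925]
tool_rot: [[-0.01, 0.0, 1.0], [-1.0, -0.0, -0.01], [0.0, -1.0, 0.0]]
wrist_force: [0.0, 0.5, 1.5]
opening: -0.0
```

Request:
apply_moves:
  deltas:
    - [[0,0,-2,0,0,0],[0,0,-2,0,0,0],[0,0,0,0,0,0]]

```text
time: 12.33
tcp_pos: [0.4805, -0.3121, 0.0886]
tool_rot: [[-0.01, 0.001, 1.0], [-1.0, -0.001, -0.01], [0.001, -1.0, 0.001]]
wrist_force: [0.7, 1.2, 4.4]
opening: -0.002
```

Request:
apply_moves:
  deltas:
    - [[0,0,-2,0,0,0],[0,0,-1,0,0,0],[0,0,0,0,0,0]]

```text
time: 12.58
tcp_pos: [0.4807, -0.3122, 0.0869]
tool_rot: [[-0.01, 0.001, 1.0], [-1.0, -0.001, -0.01], [0.001, -1.0, 0.001]]
wrist_force: [-2.9, 3.6, 13.8]
opening: 0.002
```

Request:
apply_moves:
  deltas:
    - [[0,0,-1,0,0,0],[0,0,0,0,0,0]]

```text
time: 12.75
tcp_pos: [0.4807, -0.3122, 0.0868]
tool_rot: [[-0.01, 0.001, 1.0], [-1.0, -0.001, -0.01], [0.001, -1.0, 0.001]]
wrist_force: [-5.9, 6.1, 20.4]
opening: -0.001
```

Request:
apply_moves:
  deltas:
    - [[0,0,10,0,0,0],[0,0,22,0,0,0],[0,18,0,0,0,0],[0,19,0,0,0,0],[0,18,0,0,0,0],[0,0,-10,0,0,0],[0,0,-8,0,0,0],[0,0,0,0,0,0]]

```text
time: 13.42
tcp_pos: [0.4791, -0.2565, 0.096]
tool_rot: [[-0.01, -0.003, 1.0], [-1.0, 0.002, -0.01], [-0.002, -1.0, -0.003]]
wrist_force: [-0.8, 0.8, -0.8]
opening: -0.004
```

Request:
apply_moves:
  deltas:
    - [[0,0,-5,0,0,0],[0,0,-3,0,0,0],[0,0,-2,0,0,0],[0,0,-2,0,0,0],[0,0,-2,0,0,0],[0,0,0,0,0,0]]

```text
time: 13.92
tcp_pos: [0.4805, -0.2578, 0.0868]
tool_rot: [[-0.01, -0.0, 1.0], [-1.0, -0.001, -0.01], [0.001, -1.0, -0.0]]
wrist_force: [-7.7, 4.5, 21.5]
opening: -0.002
```

The square key has bottomed at the same height with 21 N. I'll retreat and check.

Request:
apply_moves:
  deltas:
    - [[0,0,10,0,0,0],[0,0,25,0,0,0],[0,0,35,0,0,0],[0,0,35,0,0,0],[-10,0,30,0,0,0],[-20,0,10,0,0,0],[-20,0,0,0,0,0],[0,0,0,0,0,0]]

```text
time: 14.58
tcp_pos: [0.4284, -0.2572, 0.2302]
tool_rot: [[-0.011, 0.0, 1.0], [-1.0, -0.001, -0.011], [0.001, -1.0, 0.0]]
wrist_force: [0.1, 0.3, -1.5]
opening: -0.003
```

```bash
python3 - <<'E'
from h import *
import cv2
i=capture("scene");cv2.imwrite("pics/s4.png",cv2.resize(i[90:340,130:530],(800,500)))
print(read_state()["wrist_force"])
# predicted pixels (in the crop, x2) of closed lid corners and lowered clamp tip
v=[.5328,.1207,-.0125];c,s=np.cos(v[2]),np.sin(v[2])
for n,p in(("lid-y",(-.1,-.13,.075)),("lid+y",(-.1,.13,.075)),("clamp",(0,.03,.097)),("clamp hinge",(0,.16,.097))):
    w=np.array([v[0]+c*p[0]-s*p[1],v[1]+s*p[0]+c*p[1],p[2]]);print(n,((proj("scene",w)-[130,90])*2).round())
E
```

```text
[ 1.00892167  0.24156308 -0.55385115]
lid-y [317. 175.]
lid+y [482. 103.]
clamp [467. 162.]
clamp hinge [548. 125.]
```

View pics/s4.png

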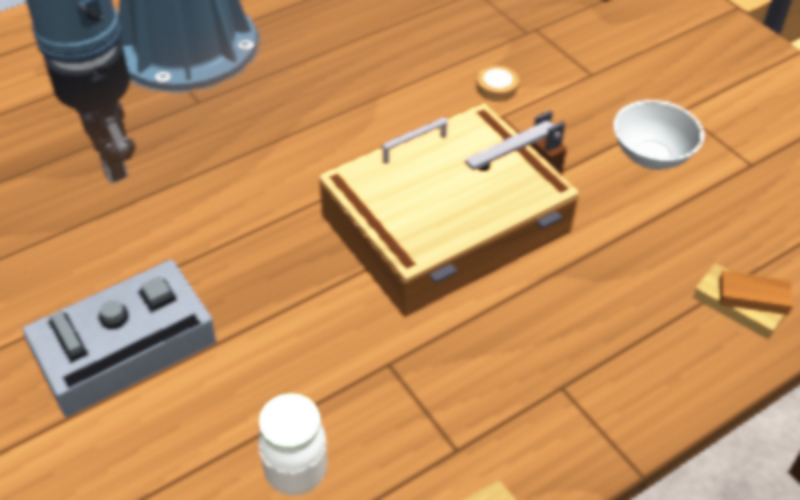

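The lid is closed (corner at (322,178), predicted (317,175)) and the clamp is down (end at about (470,162), predicted (467,162)). The keys are up again, the bystanders are in place and the arm is clear.

```bash
python3 -c "
from rig import *
print(sign_off())"
```

```text
the job is handed in; nothing more can be done
None
```

The press is closed and started as asked, and the job was handed in at about 14.6 s of the 72 s allowed.

- **Lid:** I pushed it down until it stopped hard, at about 29 N, with the fingertips 75 mm above the table. That is where the top of the closed lid should be.
- **Clamp arm:** I swung it over onto the lid until it was firm at about 18 N, with the fingertips 97 mm up, as expected for fully down.
- **Keys:** I pressed the round key to its stop (about 20 N), released it, then pressed the square key to its stop (about 21 N). Both bottomed out about 6 mm down. I did not touch the bar key.

In the last picture the lid corner and the clamp end were within about 3 pixels of where I predicted. All the keys were up, and the jar, bowl and spare disc looked undisturbed, though I judged them by eye and did not measure them. The arm was clear of everything. No check failed.

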